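Lay a foil figure in the tilted spraying cradle

TASK

Take the foil figure that lies on the bench and lay it on its back, lengthwise and centred, on the two narrow rails of the tilted spraying cradle, hat uphill. Slide it downhill so that its foot pushes the cradle's sprung foot plate fully home, and leave it resting there on its own with the plate pushed in. Leave the standing figures, the bottle and the cup where they are.

Things in the scene. Friction and masses are not known exactly. Their poses are not given: they have to be found in the camera images.
- figure: The only foil figure lying down, on its flat back: 150 mm long, 0.22 to 0.42 kg. Origin: mid-length, in the plane of its back. x from foot to pointed hat, z out of the chest. Along x: plinth -75 to -53 mm (56 wide, 50 high), coat -53 to +17 (46 wide, flat flanks, 42 high; grip here, mass centre x = -20), head +17 to +47 (36 wide), tapering hat to +75
- figure_foot (a point): Centre of the underside of the figure's plinth, (-75, 0, 22) mm in the figure's frame, axes as the figure's
- stand: Foot of the cradle, fixed to the bench: slab 150 x 110 x 14 mm with a slim column; origin centre of its underside, x the level direction in which the cradle rises. The bed pivots about y, 105 mm above the origin, between two cheeks reaching y = +-27 mm and 122 mm height
- rest (a point): Middle of the cradle's tilting bed, in the plane of the rail tops, 30 mm from the pivot along the bed's normal. x points uphill along the rails, y across, z is the bed's normal (upward); so its orientation shows the slope. Two steel rails 8 mm wide, centres at y = +-14 mm (36 mm over both), from x = -100 to +85 mm
- tilt (a joint): Slope of the bed, rad (0 level); clamped, does not move in use
- footplate (a joint): Stroke of the sprung foot plate, downhill: 0 m fully out, 0.014 m fully home; spring 0.8 to 1.7 N; the figure's weight and friction hold it in. Plate 46 mm wide, upright across the lower rails, 3 to 39 mm above the rail plane. Its stop is clamped at a place that differs each time and is not given: uphill face, when out, between x = -80 and -50 mm of rest. Find it by touch or sight
- stood_figure_a: Bystander: like figure, standing upright 150 mm tall; origin centre of its foot
- stood_figure_b: Bystander: another standing figure, 150 mm tall
- bottle: Bystander: amber glass bottle, 66 mm across, 170 mm tall; origin centre of its underside
- paint_cup: Bystander: steel cup, 68 mm across, 60 mm tall; origin centre of its underside
Mind the look-alikes: they are no part of the job. Leave any blue, green or pink look-alike of the figure alone.

How it is judged:
By the outcome, as a careful person would: the job done as asked, in the order asked, and still so for the second after the job is handed in, with the robot touching nothing.
It also fails if it takes over 38 s, if anything falls off the work surface, if the arm or the gripper's body presses on something with over 40 N, if the wrist force passes 120 N, or if a joint passes its speed limit or range.

ROBOT

A 6-joint arm with a two-finger parallel gripper is mounted at the origin on the work surface. World frame = base frame: x ahead of the robot, y to its left, z up, the work surface at z = 0. Lengths are in m, angles in rad, forces in N, time in s.
With the tool pointing down it reaches from about 0.2 to 0.875 m from the base axis. Payload 3.4 kg.
Tool frame: the origin (TCP) lies between the finger pads; the fingertips stand 25 mm ahead of it and the grasp point (between the pads) lies 6 mm ahead of it (r.nose_length is the z of the fingertips in the tool frame, in m); z points along the fingers, y is the line along which they close (so a half turn about z gives the same grasp; the last joint's range is limited). The gripper opens to 94 mm and grips with 3 to 60 N. Pads are 16 mm wide; open, the fingers measure 119 mm over their backs; the gripper's body (75 mm by 177 mm) begins 78 mm behind the grasp point.
Start: joints at [1.088, 0.276, 1.505, -0, 1.361, -0.121], TCP at [0.204, 0.538, 0.23] pointing down, gripper open.
Joint ranges: [-2.89, 2.89], [-0.75, 2.08], [0.22, 2.7], [-1.18, 4.32], [0.11, 2.71], [-2.7, 2.7]. Speed limits (rad/s): [2.57, 2.57, 3.14, 3.14, 3.14, 3.14].

INTERFACE

Orientations are given as a unit quaternion [w, x, y, z].
In Python, from plant import r, gripper_to, inverse_kinematics, vision, models, telemetry gives the robot as it stands. Calls block until the motion is done:
- r.move_to(position, orientation): joint-space move of the TCP to a pose.
- r.move_l(position, rot=None, vel=0.15, guard=None): straight line of the TCP; rot=None keeps the orientation; vel is the mean speed in m/s. With guard (N) it stops when the force on the tool has changed by that much, and returns True; else False.
- r.movej(angles): joint-space move.
- gripper_to(opening, f_grip=None): finger opening in m; f_grip is the grip in N (None keeps the last); returns when the fingers have stopped.
- r.hold(seconds).
- inverse_kinematics(position, orientation): joint angles nearest the present ones, or None.
- vision.snapshot(name): name is "scene" or "top"; returns the picture (384x512x3 uint8, red, green, blue); there is no depth.
- vision.get_calibration(name): a dict with "fx", "fy", "cx", "cy" (pixels), "position" and "orientation" of the camera in the world. Camera axes: x right, y down, z forward; pixel columns grow to the right and rows downward; lengths in m; the calibration is good to about 2 mm. A picture is of the moment at which its call begins. get_calibration takes no time and is no camera call.
A pose or a line that the arm cannot do raises r.PlanningError and nothing moves.
- r.sign_off(): hands the job in; it is judged then, once.
Trained networks look in the newest picture that a camera, given by its name, has taken for a name from the list of things; names that differ only in an ending like _2 or _b are one class to them, and where a whole thing is asked for, a point or a joint stands for the part that bears it (a point fixed in the world has none). Each returns a list of dicts, best first, with "score" (0 to 1); they miss things now and then, are a little off and sometimes report something else, mostly with a low value. They report only what shows in the picture. A call takes as long as a camera call. They do not tell look-alikes from the thing itself.
- models.boxes_of(thing, camera): "at" ([x, y, z] in m, in world coordinates, good to about 4 mm: the middle of the surface that is visible of it).
- models.regions_of(thing, camera): "pixels" (384x512 bool, what is visible of it).
- models.mark_of(thing, camera): "at" ([x, y, z] in m, in world coordinates, good to about 4 mm: a listed point, or the origin of a listed thing).
Readings, each from a call of its own:
- telemetry.current_t(): time.
- telemetry.current_joints(): joint angles.
- telemetry.current_dq(): joint speeds.
- telemetry.current_joint_efforts(): joint torques, N m.
- telemetry.current_ee_pos(): TCP position.
- telemetry.current_tool_rot(): TCP orientation.
- telemetry.current_wrist_force(): force on the tool from outside, world axes, zero at the start.
- telemetry.current_torque(): the same for the moment, N m.
- telemetry.current_opening(): finger opening in m.
- telemetry.current_finger_force(): force on a finger pad.
Only numpy, scipy, OpenCV 4.12 (cv2) and the standard library are available. Lean on these libraries where they do the work, as an engineer would, in place of code of your own. Each camera call takes 0.05 s, during which the arm holds its last target. There are 200 camera calls.

## Working session

There is one attempt and no reset: what is moved stays moved. The work goes in short steps, each a Python script; the robot and the scene stay as the last script left them, time stands still between calls to the robot, and variables do not carry over. Pictures are saved under pics/ and viewed, at most 10 in all, crops included, and the job is handed in when it is done.

```bash
ls; mkdir -p pics
python3 - <<'E'
from plant import *
from plant import r,vision,models,telemetry
import cv2,numpy as np
for n in("scene","top"):
    im=vision.snapshot(n); cv2.imwrite(f"pics/{n}0.png",im[:,:,::-1])
    c=vision.get_calibration(n); print(n,c)
    for t in("figure","stand","stood_figure_a","bottle","paint_cup"):
        print(t,[(np.round(d["at"],3).tolist(),round(d["score"],2)) for d in models.mark_of(t,n)])
    for t in("rest","figure_foot"):
        print(t,[(np.round(d["at"],3).tolist(),round(d["score"],2)) for d in models.mark_of(t,n)])
print(telemetry.current_t(),r.nose_length)
E
```

```text
pics
scene {'fx': 377.929096945639, 'fy': 377.929096945639, 'cx': 256.48791241336176, 'cy': 192.0179656483944, 'position': array([1.34557963, 0.12714901, 0.9037892 ]), 'orientation': array([-0.25615024,  0.6019603 ,  0.69781397, -0.29169592])}
figure [([0.599, -0.344, 0.002], 0.94), ([0.534, -0.182, 0.0], 0.89), ([0.339, -0.267, -0.003], 0.72), ([0.756, -0.186, 0.001], 0.61)]
stand [([0.58, 0.262, -0.0], 0.6)]
stood_figure_a [([0.684, -0.014, -0.001], 0.84), ([0.485, 0.51, 0.004], 0.55)]
bottle [([0.451, -0.477, 0.001], 0.57)]
paint_cup [([0.449, -0.002, -0.001], 0.88)]
rest [([0.57, 0.272, 0.134], 0.58)]
figure_foot [([0.408, -0.242, 0.022], 0.92), ([0.674, -0.331, 0.025], 0.81), ([0.828, -0.218, 0.027], 0.77), ([0.46, -0.182, 0.022], 0.74)]
top {'fx': 483.5442702764748, 'fy': 483.5442702764748, 'cx': 250.9597111123154, 'cy': 197.86325988739642, 'position': array([ 0.33049334, -0.00723446,  1.73388955]), 'orientation': array([ 0.04951061, -0.69660207,  0.71423253, -0.04654188])}
figure [([0.599, -0.347, 0.001], 0.94), ([0.762, -0.188, -0.004], 0.72), ([0.34, -0.27, -0.002], 0.59), ([0.53, -0.179, 0.0], 0.56), ([0.451, -0.477, 0.004], 0.34)]
stand [([0.584, 0.258, -0.0], 0.75)]
stood_figure_a [([0.692, -0.012, 0.003], 0.81), ([0.481, 0.508, 0.001], 0.64)]
bottle [([0.451, -0.477, 0.004], 0.68)]
paint_cup [([0.447, 0.001, -0.001], 0.76)]
rest [([0.571, 0.267, 0.132], 0.71)]
figure_foot [([0.67, -0.332, 0.022], 0.95), ([0.456, -0.184, 0.021], 0.91), ([0.826, -0.225, 0.026], 0.72), ([0.412, -0.245, 0.022], 0.69)]
0.8 0.025
```

View pics/scene0.png

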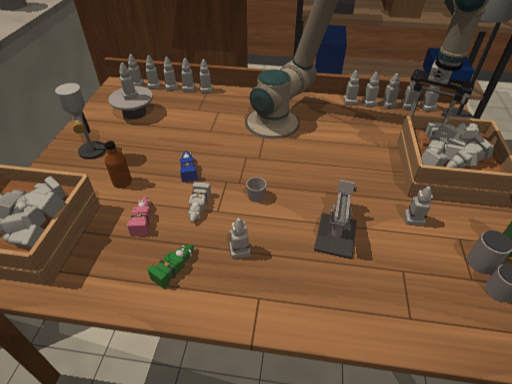

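View pics/top0.png

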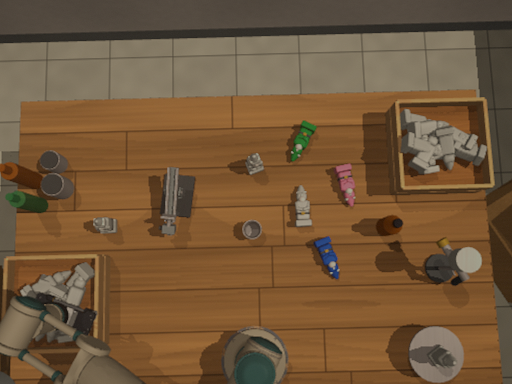

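Run:
```python
import cv2,numpy as np
s=cv2.imread("pics/scene0.png");t=cv2.imread("pics/top0.png")
f=lambda im,x,y,w,h:cv2.resize(im[y:y+h,x:x+w],(390,290),interpolation=cv2.INTER_CUBIC)
a=np.vstack([np.hstack([f(s,160,165,80,60),f(s,300,170,80,60+30)[:290]]),np.hstack([f(t,263,176,80,60),f(t,140,160,80,80)])])
# true aspect for stand crops not kept; just for view
cv2.imwrite("pics/crop1.png",a)
```

```text
(no output)
```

View pics/crop1.png

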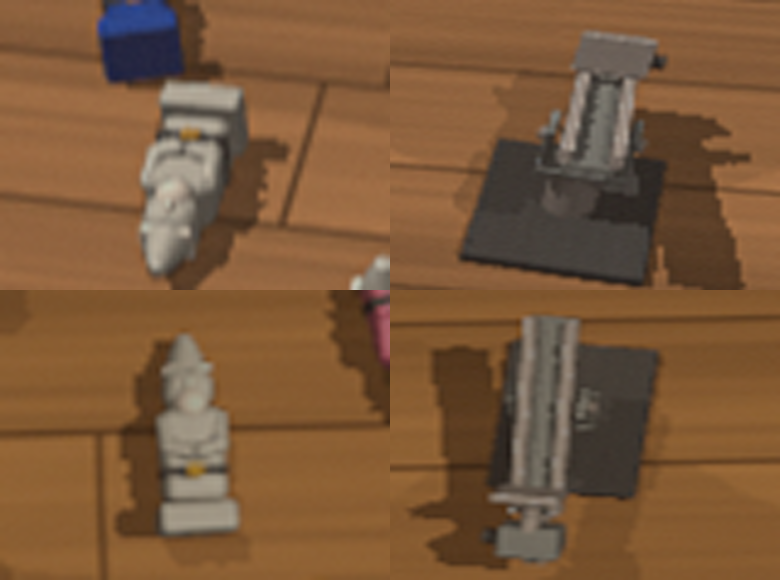

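The four lying candidates in the scene picture are pink (140,215), green (172,264), blue (188,166) and silver-grey (200,200). Only the silver-grey one is foil-coloured, and the crop confirms it: plinth toward the robot, hat toward +x. The cradle is at scene (342,215), with its foot plate on the robot side and uphill toward +x. Next I'll measure the rails more closely.

Run:
```python
import cv2,numpy as np
s=cv2.imread("pics/scene0.png");t=cv2.imread("pics/top0.png")
def f(im,x,y,w,h,k):
    o=cv2.resize(im[y:y+h,x:x+w],(w*k,h*k),interpolation=cv2.INTER_CUBIC)
    for i in range(0,w,10):
        cv2.line(o,(i*k,0),(i*k,6),(0,255,255),1); cv2.putText(o,str(x+i),(i*k,16),0,.35,(0,255,255))
    for i in range(0,h,10):
        cv2.line(o,(0,i*k),(6,i*k),(0,255,255),1); cv2.putText(o,str(y+i),(8,i*k+4),0,.35,(0,255,255))
    return o
cv2.imwrite("pics/crop2.png",np.hstack([f(s,312,172,50,75,8),f(t,152,162,50,75,8)]))
```

```text
(no output)
```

View pics/crop2.png

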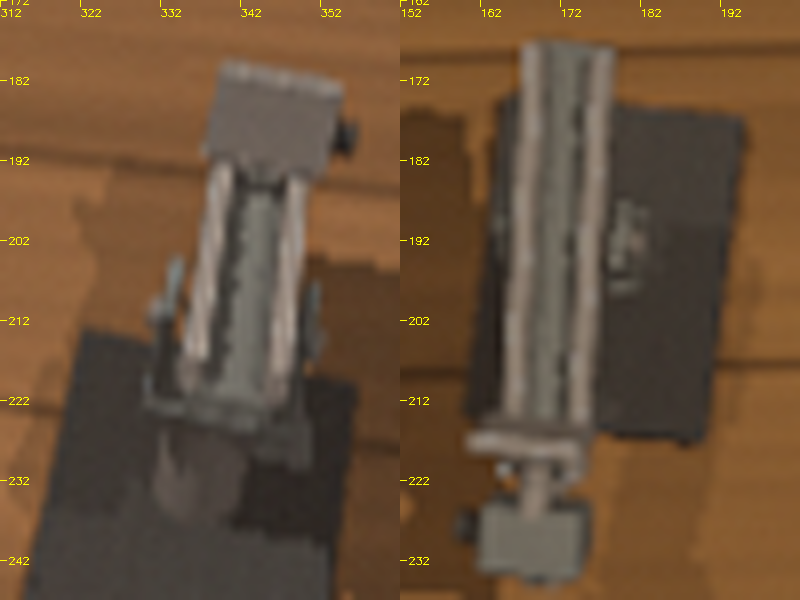

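```bash
cat > h.py <<'E'
import numpy as np,json
from scipy.spatial.transform import Rotation as R
from plant import r,gripper_to,inverse_kinematics,vision,models,telemetry
def q(Rm): x,y,z,w=Rm.as_quat(); return [w,x,y,z]
def rot(w): return R.from_quat([w[1],w[2],w[3],w[0]])
def proj(c,P,off=0):
    p=rot(c["orientation"]).inv().apply(np.atleast_2d(P)-c["position"]-off)
    return np.c_[c["fx"]*p[:,0]/p[:,2]+c["cx"],c["fy"]*p[:,1]/p[:,2]+c["cy"]]
E
python3 - <<'E'
from h import *
from scipy.optimize import least_squares
C={n:vision.get_calibration(n) for n in("scene","top")}
S=lambda u,v:np.array([312+u/8-.44,172+v/8-.44]); T=lambda u,v:np.array([152+(u-400)/8-.44,162+v/8-.44])
def frames(p):
    st=R.from_euler('z',p[2]); bed=st*R.from_euler('y',-p[3])
    return st,bed,np.array([p[0],p[1],.105])+bed.apply([0,0,.03])
def res(p,full=False):
    st,bed,o=frames(p); B=lambda *a:o+bed.apply(a); G=lambda *a:np.array([p[0],p[1],0])+st.apply(a)
    pl=p[4]; so=p[5:8]; to=p[8:11]; t=p[11:]
    obs=[("top",B(.085,.018,0),T(522,43)),("top",B(.085,-.018,0),T(616,47)),
     ("top",B(t[0],.018,0),T(505,415)),("top",B(t[1],-.018,0),T(594,415)),
     ("top",B(pl,.023,.039),T(468,432)),("top",B(pl,-.023,.039),T(587,438)),
     ("top",G(.075,-.055,.014),T(745,118)),("top",G(-.075,-.055,.014),T(703,442)),
     ("scene",B(.085,-.018,0),S(181,358)),("scene",B(.085,.018,0),S(289,378)),
     ("scene",B(t[2],-.018,0),S(211,168)),("scene",B(t[3],.018,0),S(306,182)),
     ("scene",B(pl,-.023,.039),S(221,80)),("scene",B(pl,.023,.039),S(342,97)),
     ("scene",B(pl,-.023,.003),S(204,153)),("scene",B(pl,.023,.003),S(328,176)),
     ("scene",G(-.075,-.055,.014),S(82,330)),("scene",G(-.075,.055,.014),S(357,382))]
    e=[proj(C[n],P,so if n=="scene" else to)[0]-m for n,P,m in obs]
    if full: return np.array(e)
    return np.r_[np.ravel(e)/.6,so/.0015,to/.0015]
x0=np.r_[.582,.26,0,.4,-.06,np.zeros(6),-.05,-.05,-.05,-.05]
s=least_squares(res,x0,loss='soft_l1'); p=s.x
print("x y yaw tilt plate",p[:5].round(4),"cost",s.cost,p[5:11].round(4)); print(res(p,True).round(1).tolist())
print("sd",np.sqrt(np.diag(np.linalg.inv(s.jac.T@s.jac)))[:5].round(4),frames(p)[2])
json.dump(p[:5].tolist(),open("cradle.json","w"))
# figure: plinth top-face corners in top crop + hat tip
F=lambda u,v:np.array([263+u/4.875-.44,176+(v-290)/4.833-.44])
def rf(p,full=False):
    Q=lambda *a:np.array([p[0],p[1],0])+R.from_euler('z',p[2]).apply(a)
    obs=[(Q(-.075,.028,.05),F(160,531)),(Q(-.075,-.028,.05),F(238,531)),(Q(-.053,.028,.05),F(162,503)),(Q(-.053,-.028,.05),F(236,500)),(Q(.075,0,.02),F(185,335)),
         (Q(.010,.023,.03),F(159,415)),(Q(.010,-.023,.03),F(228,412))]
    e=[proj(C["top"],P)[0]-m for P,m in obs]
    return np.array(e) if full else np.ravel(e)
s=least_squares(rf,[.532,-.18,0]); print("fig",s.x.round(4),rf(s.x,True).round(1).tolist())
E
```

```text
x y yaw tilt plate [ 0.5845  0.264  -0.1301  0.3336 -0.0722] cost 8.11120378319833 [-0.0001 -0.0015  0.0001  0.0001  0.0015  0.0002]
[[0.6, -0.1], [-0.4, 0.5], [-0.3, -0.0], [-0.8, -0.0], [0.3, -0.3], [-0.7, 0.4], [0.1, -0.5], [0.2, 0.1], [-0.0, -0.0], [0.2, 0.3], [0.0, 0.0], [0.3, 0.0], [-0.4, -1.2], [0.2, -0.4], [-0.5, 0.5], [-0.6, 0.7], [-0.2, -0.6], [0.2, 0.0]]
sd [0.0017 0.0019 0.0071 0.0134 0.002 ] [0.57475014 0.26528364 0.13334562]
fig [ 0.5347 -0.1836  0.004 ] [[0.2, 0.1], [0.2, -0.4], [-0.5, -0.4], [0.3, -0.2], [0.4, -0.6], [0.3, 0.6], [-0.9, 0.9]]
```

```bash
cat >> h.py <<'E'
FLIP=R.from_euler('x',np.pi)*R.from_euler('z',0)
def tool(o,Rf,x=-.02,z=.032):   # TCP pose for figure frame (o,Rf)
    return o+Rf.apply([x,0,z]), q(Rf*FLIP)
cx,cy,cyaw,ctilt,cpl=json.load(open("cradle.json"))
BED=R.from_euler('z',cyaw)*R.from_euler('y',-ctilt)
REST=np.array([cx,cy,.105])+BED.apply([0,0,.03])
E
python3 - <<'E'
from h import *
o=np.array([.5335,-.1825,0]); Rf=R.from_euler('z',.008)
up=np.array([0,0,.15])
p,w=tool(o,Rf); print(inverse_kinematics(p,w)); 
b,wb=tool(REST+BED.apply([.015,0,.06]),BED); print(inverse_kinematics(b,wb),b)
r.move_to(p+[0,0,.09],w); r.move_l(p,vel=.15)
gripper_to(.03,25)
print(telemetry.current_opening(),telemetry.current_finger_force(),telemetry.current_t())
r.move_l(p+[0,0,.19],vel=.25)
print(telemetry.current_opening(),telemetry.current_wrist_force(),telemetry.current_torque(),telemetry.current_t())
E
```

```text
[-4.69438485e-01  4.16827981e-01  1.84613495e+00 -4.44089210e-16
  8.78629722e-01  1.09335784e+00]
[ 0.45824683  0.19797525  1.69434287 -0.22063416  0.97996233  2.25752678] [0.5401911  0.26980467 0.21863474]
0.04575366689697736 24.882178902626038 5.1417
0.04580930624080038 [-0.03054441 -0.01151293 -2.90001007] [0.01533608 0.17668446 0.01503782] 6.05
```

Run:
```python
from h import *
import cv2
b,wb=tool(REST+BED.apply([.015,0,.06]),BED)
r.move_to(b,wb)
b,wb=tool(REST+BED.apply([.015,0,.012]),BED)
r.move_l(b,vel=.08); r.hold(.2)
C={n:vision.get_calibration(n) for n in("scene","top")}
f=lambda im,x,y,w,h,k:cv2.resize(im[y:y+h,x:x+w],(w*k,h*k),interpolation=cv2.INTER_CUBIC)
s=vision.snapshot("scene");t=vision.snapshot("top")
cv2.imwrite("pics/c3.png",np.hstack([f(s,305,160,57,85,7),f(t,145,155,57,85,7)])[:,:,::-1])
for n in C: print([(d["at"].round(4) if hasattr(d["at"],"round") else d["at"],d["score"]) for d in models.mark_of("figure_foot",n)])
print(REST+BED.apply([-.06,0,.034]),telemetry.current_ee_pos()-b,telemetry.current_t(),telemetry.current_wrist_force())
```

```text
[([0.8298, -0.2194, 0.0254], 0.91), ([0.4092, -0.2437, 0.0221], 0.89), ([0.5092, 0.2752, 0.1428], 0.82), ([0.6732, -0.3281, 0.0235], 0.58)]
[([0.8307, -0.2228, 0.0205], 0.95), ([0.4147, -0.2423, 0.0216], 0.89), ([0.6684, -0.3324, 0.0239], 0.69)]
[0.50749722 0.27408169 0.14582116] [5.34184336e-06 9.78840730e-05 3.63575677e-04] 8.8583 [ 0.37918703  0.71761193 -3.33998971]
```

View pics/c3.png

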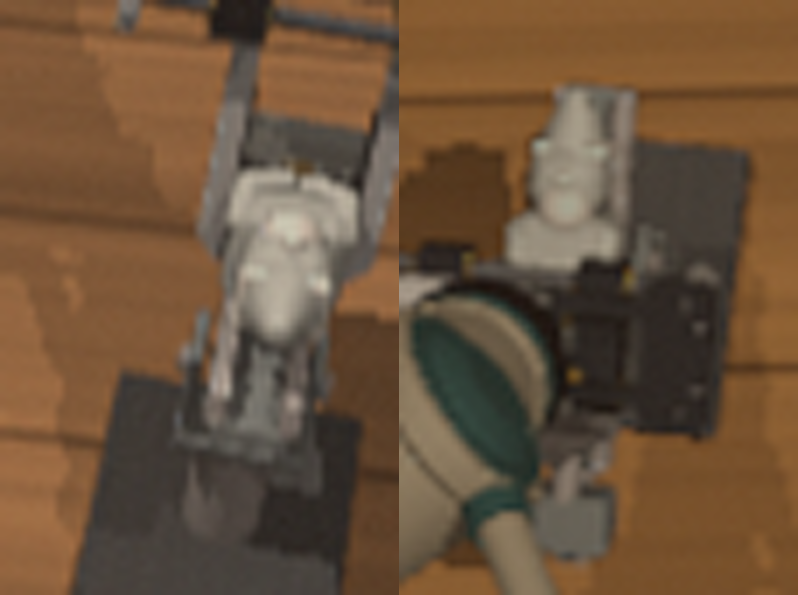

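Run:
```python
from h import *
for y in(0,.003):
    P=[REST+BED.apply(a) for a in([.09,y,.032],[.062,y+.018,.032],[.062,y-.018,.032],[.085,.018,0],[.085,-.018,0])]
    print("scene",((proj(vision.get_calibration("scene"),P)+.44-[305,160])*7).round(0).tolist())
    print("top",((proj(vision.get_calibration("top"),P)+.44-[145,155])*7+[399,0]).round(0).tolist())
```

```text
scene [[267.0, 337.0], [319.0, 315.0], [223.0, 296.0], [299.0, 416.0], [203.0, 396.0]]
top [[580.0, 88.0], [538.0, 143.0], [615.0, 151.0], [555.0, 86.0], [631.0, 93.0]]
scene [[275.0, 339.0], [327.0, 316.0], [231.0, 297.0], [299.0, 416.0], [203.0, 396.0]]
top [[574.0, 87.0], [532.0, 143.0], [608.0, 151.0], [555.0, 86.0], [631.0, 93.0]]
```

Run:
```python
from h import *
w0=telemetry.current_wrist_force()
b,wb=tool(REST+BED.apply([.015,-.0012,.012]),BED); r.move_l(b,vel=.05)
d,_=tool(REST+BED.apply([.015,-.0012,-.006]),BED)
print("touch",r.move_l(d,vel=.02,guard=2.0))
bed=lambda:BED.inv().apply(telemetry.current_ee_pos()-REST)
fb=lambda:BED.inv().apply(telemetry.current_wrist_force()).round(2)
print(bed().round(4),fb())
gripper_to(.056); r.hold(.3); gripper_to(.03,20); r.hold(.1)
print("regrip",telemetry.current_opening(),bed().round(4),fb(),BED.inv().apply(telemetry.current_torque()).round(2))
e=telemetry.current_ee_pos()+BED.apply([-.016,0,0])
print(r.move_l(e,vel=.03,guard=6),bed().round(4),fb(),telemetry.current_t())
```

```text
touch True
[-0.0053 -0.0011  0.0323] [0.28 1.34 1.93]
regrip 0.04629220749054936 [-0.0072 -0.0019  0.0314] [-0.28  1.16 -0.94] [0.18 0.29 0.  ]
False [-0.0242 -0.0021  0.0312] [-0.71  0.05 -0.25] 11.525
```

Run:
```python
from h import *
bed=lambda:BED.inv().apply(telemetry.current_ee_pos()-REST)
fb=lambda:BED.inv().apply(telemetry.current_wrist_force()).round(2)
for i in range(8):
    e=telemetry.current_ee_pos(); e=e+BED.apply([-.004,0,0])
    g=r.move_l(e,vel=.03,guard=6); print(g,bed().round(4),fb())
    if g or fb()[0]>7: break
print(telemetry.current_opening(),telemetry.current_t())
```

```text
False [-0.0282 -0.0021  0.0311] [ 0.04 -0.36 -3.17]
False [-0.0323 -0.0021  0.0311] [-0.13  0.94 -3.52]
True [-0.0346 -0.002   0.0311] [ 1.49 -0.29  1.65]
0.0458915495584272 12.35
```

Run:
```python
from h import *
import cv2
bed=lambda:BED.inv().apply(telemetry.current_ee_pos()-REST)
fb=lambda:BED.inv().apply(telemetry.current_wrist_force()).round(2)
r.hold(.2); print(fb())
for i in range(4):
    e=telemetry.current_ee_pos()+BED.apply([-.0015,0,0])
    g=r.move_l(e,vel=.02,guard=12); r.hold(.1); print(g,bed().round(4),fb())
    if g or fb()[0]>12: break
print(telemetry.current_opening(),telemetry.current_t())
f=lambda im,x,y,w,h,k:cv2.resize(im[y:y+h,x:x+w],(w*k,h*k),interpolation=cv2.INTER_CUBIC)
s=vision.snapshot("scene");t=vision.snapshot("top")
cv2.imwrite("pics/c4.png",np.hstack([f(s,305,160,57,85,7),f(t,145,155,57,85,7)])[:,:,::-1])
```

```text
[ 3.68 -0.54  4.63]
False [-0.0348 -0.0019  0.0311] [ 5.04 -1.33 -1.15]
False [-0.0348 -0.0019  0.0311] [ 6.   -0.96 -1.14]
False [-0.0348 -0.0019  0.0311] [ 6.19 -0.84 -0.71]
False [-0.0348 -0.0019  0.0311] [ 6.18 -1.8  -1.08]
0.04595027371404633 13.95
```

View pics/c4.png

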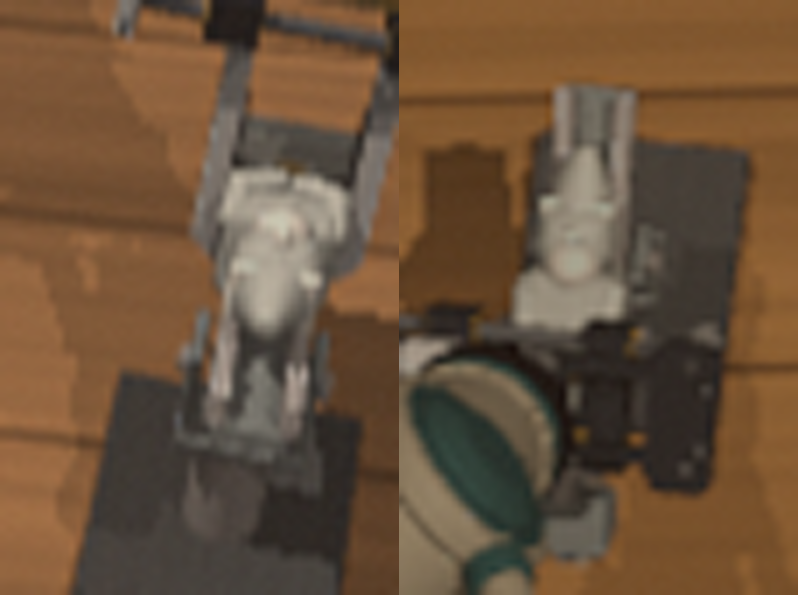

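Run:
```python
from h import *
import cv2
gripper_to(.075); r.hold(.2)
e=telemetry.current_ee_pos(); r.move_l(e+BED.apply([0,0,.12]),vel=.15)
q0=telemetry.current_joints(); q0=np.array(q0); q0[0]-=.7; r.movej(q0); r.hold(.3)
print(telemetry.current_t())
f=lambda im,x,y,w,h,k:cv2.resize(im[y:y+h,x:x+w],(w*k,h*k),interpolation=cv2.INTER_CUBIC)
s=vision.snapshot("scene");t=vision.snapshot("top")
cv2.imwrite("pics/c5.png",np.hstack([f(s,305,160,57,85,7),f(t,145,155,57,85,7)])[:,:,::-1])
for n in("scene","top"): print([(np.round(BED.inv().apply(d["at"]-REST),4),round(d["score"],2)) for m in("figure","figure_foot") for d in models.mark_of(m,n) if d["at"][1]>.1])
```

```text
17.5833
[(array([-0.012 ,  0.0022,  0.0002]), 0.66), (array([-0.0866, -0.0022,  0.0171]), 0.62)]
[(array([-0.0153,  0.0016, -0.0002]), 0.56), (array([-0.0866, -0.0034,  0.02  ]), 0.66)]
```

View pics/c5.png

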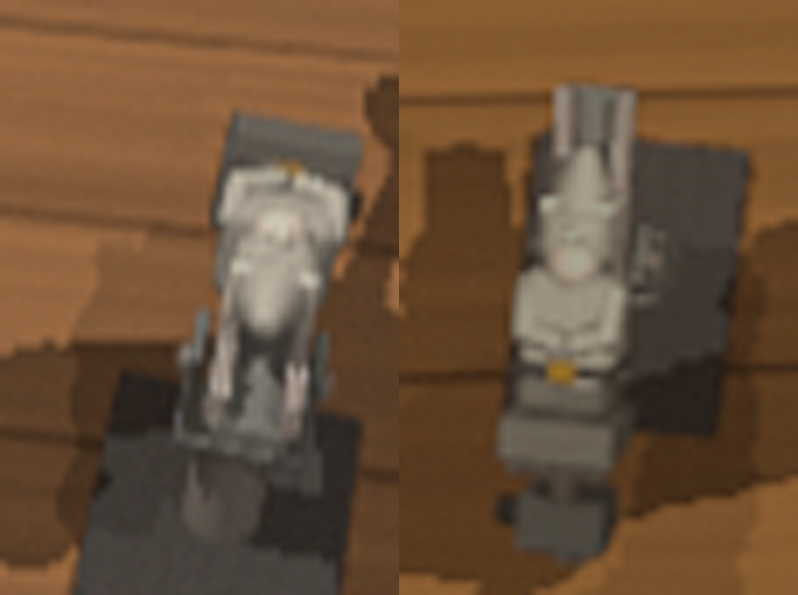

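```bash
python3 -c "
from plant import r
print(r.sign_off())"
```

```text
the job is handed in; nothing more can be done
None
```

The job is handed in at about 18 s of the 38 s. The foil figure lies on its back on the rails, hat uphill, and looks centred to within a few millimetres. I slid it downhill until it met a hard stop at about 6 N, well above the spring's force, so I take the plate to be fully home. After I let go and moved the arm clear, a last picture showed the figure had not moved.

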